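Put the tins away under the lift shelf of the drying rack

ROBOT

A 7-joint arm with a two-finger parallel gripper is mounted at the origin on the work surface. World frame = base frame: x ahead of the robot, y to its left, z up, the work surface at z = 0. Lengths are in mm, angles in rad, forces in N, time in s.
With the tool pointing down it reaches from about 400 to 875 mm from the base axis. Payload 4.4 kg.
Tool frame: the origin (TCP) lies midway between the tips of the shut fingers; the grasp point (between the pads) lies 19 mm behind it (ctrl.pinch_z is the distance from the TCP to the grasp point, in mm); z points along the fingers, y is the line along which they close (so a half turn about z gives the same grasp; the last joint's range is limited). The gripper opens to 85 mm and grips with 20 to 120 N. Pads are 22 mm wide; open, the fingers measure 114 mm over their backs; the gripper's body (76 mm by 85 mm) begins 54 mm behind the grasp point. The pads swing forward as they close: fully open they stand 13 mm farther back than shut.
Start: joints at [-0.066, 0.628, 0.038, 1.517, -0.027, 0.996, -0.02], TCP at [650.014, 0.027, 231.313] pointing down, gripper open.
Joint ranges: [-3.06, 3.06], [-0.37, 2.12], [-1.25, 1.32], [0.18, 2.47], [-1.1, 4.24], [0.23, 1.98], [-2.94, 2.94]. Speed limits (rad/s): [2.57, 2.57, 3.14, 3.14, 3.14, 3.14, 3.14].

INTERFACE

Orientations are given as [roll, pitch, yaw] about the fixed x, y, z axes, in that order (R = Rz(yaw) Ry(pitch) Rx(roll)).
In Python, from cell import read_state, cams, order, ctrl gives the robot as it stands.
- The arm moves only by the tool move_arm, never from a script. Its argument "targets" is text: rows parted by semicolons, each of 7 numbers parted by spaces: the gripper's target within -1 to 1 (fully open at 1, half-way at 0, shut at -1), then the shift along the tool's x, y, z in cm, then the turn, a rotation vector about the tool's x, y, z in degrees. A call has 1 to 5 rows; each row shifts and turns the commanded pose from where the row before left it, along the tool's axes as they then stand; what a row does not reach is not made up. A row lasts 1/12 s, in which the tool goes at most 41.7 mm and 7.16 degrees, less where a joint would pass 70% of its speed; a pose out of reach is approached as far as the arm can. A call with a gripper value outside its range is refused whole. The fingers move at their own pace and stop on an object; the grip force is fixed at half the most. Time passes only in rows, so rows that do not move let the fingers close. It gives the time, the measured TCP pose, the force, the opening and the grip force at its end, in the units of the state.
- read_state(): the state, without advancing time (a new reading comes with each control period).
- cams.get_image(name): name is "scene" or "side" or "wrist"; returns a dict with "color" (400x640x3 uint8, red, green, blue), "fovy" (degrees; the focal length in pixels is half the picture's height over the tangent of half this angle, whatever the lens; pixels are square), "cx", "cy" (the principal point, pixels), "k1" (the pictures are not rectified: a ray, as slopes to the right and down, at radius r is drawn at 1 + k1 r^2 times it, then the intrinsics apply), "rvec" (rotation vector, rad) and "tvec" (3), from world to camera coordinates, as OpenCV has them. Camera axes: x right, y down, z forward; pixel columns grow to the right and rows downward; lengths in mm; the calibration is good to about 2 mm. A picture is of the moment at which its call begins. There is no depth.
- order.finish_job(): hands the job in; it is judged then, once.
The state is a dict: "clock": time; "qpos": joint angles; "qd": joint speeds; "tau": joint torques, N m; "eef_pos": TCP position; "tool_rot": TCP orientation; "force": force on the tool from outside, world axes, zero at the start; "torque": the same for the moment, N m; "width": finger opening in mm; "gripper_force": force on a finger pad.
Only numpy, scipy, OpenCV 4.12 (cv2) and the standard library are available. Lean on these libraries where they do the work, as an engineer would, in place of code of your own. Each camera call takes 0.05 s, during which the arm holds its last target. There are 200 camera calls.

TASK

Put every tin, jar and canister that is standing loose on the bench away on the rack's pull-out board: pull the board all the way out, stand them upright on it, and raise the rack's shelf to the lowest rung at which the tallest of them passes underneath - lift it past that rung until the pawl drops over it, then lower it so that it hangs on the rung. Only then push the board fully home under the shelf, and leave the brush, the plywood panel of castings and the blue caddy where they are.

Things in the scene. Friction and masses are not known exactly. Their poses are not given: they have to be found in the camera images.
- rack: Aluminium lift rack fixed to the bench: a low frame 280 x 200 mm with a ladder 345 mm high (two rails 124 mm apart, five round rungs of 10 mm, pitch 40 mm) at its back. Origin: centre of its underside, on the bench; z up; its own -x is its front, the way the board pulls out; the ladder stands at x = +130 mm. Frame, ladder, board and shelf have no side walls.
- board (a joint): Travel of the rack's pull-out plywood board, m: 0 = fully home under the shelf, 0.21 = fully out (stop). Slides along the rack's own -x as it grows; 2 N of friction, stays where it is left.
- board_mid (a point): Centre of the load area, on the top face of the pull-out board (30 mm above the bench; moves with the board; axes as the rack's). The load area is 220 mm along x by 260 mm along y, flat, without rim; a tongue 90 mm wide runs on from its front to x = -205 mm and bears the fin.
- board_fin (a point): Middle of the top edge of the upright wooden fin by which the board is pulled and pushed, 185 mm in front of board_mid, 46 mm above the board's top face. The fin is 12 mm thick along the rack's x, 70 mm wide along y, 46 mm high.
- shelf (a joint): Height of the aluminium lift shelf above its lowest rung, m. It slides straight up and down on the ladder rails and hangs by its pawl: 0.00, 0.04, 0.08, 0.12, 0.16 = seated on rung 0 (where it starts), 1, 2, 3, 4, give or take 2 mm. The shelf cannot come down past a rung its pawl has caught. It weighs about 0.7 kg, friction 1 N.
- shelf_grip (a point): Centre of the shelf's lifting bar: a dark steel bar 110 mm long along the rack's y, 12 mm thick along x, 16 mm high, standing clear over the shelf on two posts (its centre is 42 mm above the shelf's top face, 30 mm to the front of shelf_under). Moves with the shelf.
- shelf_under (a point): Point on the shelf's underside, straight above the middle of the board when that is home (the shelf reaches from x = -85 to +100 mm and y = -120 to +120 mm about it, 8 mm thick); 70 mm above the bench at shelf joint 0, thus 40 mm above the board's top, and 40 mm more for each rung. Moves with the shelf; axes as the rack's.
- pawl (a joint): Gravity pawl on the back of the shelf, rad: 0 = level, in its catching position; a rung that it passes on the way up turns it to about 1.1, and its heavy tail brings it back to 0 once the shelf is 19 mm above the seat on that rung (from 22 mm up the next rung begins to turn it again, harmlessly up to 50 mm). So lift it 22 to 35 mm above the seat, then lower.
- tin1: Plain steel tin with lid, straight cylinder 58 mm across, 60 mm high, about 0.22 kg. Origin: centre of its underside; z up its axis. May be absent.
- tin2: Plain steel tin with lid, straight cylinder 58 mm across, 60 mm high, about 0.22 kg. Origin: centre of its underside; z up its axis. May be absent.
- tin3: Plain steel tin with lid, straight cylinder 58 mm across, 60 mm high, about 0.22 kg. Origin: centre of its underside; z up its axis. May be absent.
- jar: Amber glass jar with a lid, straight cylinder 58 mm across, 100 mm high, about 0.3 kg. Origin: centre of its underside; z up its axis. May be absent.
- canister: White plastic canister, straight cylinder 58 mm across, 140 mm high, about 0.3 kg. Origin: centre of its underside; z up its axis. May be absent.
- brush: Brush lying on the bench on the far side of the rack from the robot, about 200 mm long; not to be moved.
- castings: Plywood panel 140 x 200 x 12 mm set with small metal castings, lying on the bench; not to be moved. Origin: centre of its underside.
- caddy: Blue open plastic box 120 x 160 x 70 mm; not to be moved. Origin: centre of its underside.
Mind the look-alikes: they are no part of the job. Leave any black or orange look-alike of the tin2 alone.

How it is judged (in metres and radians):
On the way, in this order (a step that is already met when the one before it is completed fails the run):
1. the board is pulled all the way out (value of joint board above 0.19 m), for 0.2 s.
2. with the board still out, everything stands on it and the shelf hangs on the right rung (x of tin1 in the frame of board_mid between -0.105 and 0.105 m and y of tin1 in the frame of board_mid between -0.125 and 0.125 m and z of tin1 in the frame of board_mid between -0.006 and 0.006 m and angle between each of tin1, tin2, tin3, jar, canister's own z axis and vertical below 0.12 rad and x of tin2 in the frame of board_mid between -0.105 and 0.105 m and y of tin2 in the frame of board_mid between -0.125 and 0.125 m and z of tin2 in the frame of board_mid between -0.006 and 0.006 m and x of tin3 in the frame of board_mid between -0.105 and 0.105 m and y of tin3 in the frame of board_mid between -0.125 and 0.125 m and z of tin3 in the frame of board_mid between -0.006 and 0.006 m and x of jar in the frame of board_mid between -0.105 and 0.105 m and y of jar in the frame of board_mid between -0.125 and 0.125 m and z of jar in the frame of board_mid between -0.006 and 0.006 m and x of canister in the frame of board_mid between -0.105 and 0.105 m and y of canister in the frame of board_mid between -0.125 and 0.125 m and z of canister in the frame of board_mid between -0.006 and 0.006 m and (value of joint shelf between 0.034 and 0.046 m or value of joint shelf between 0.074 and 0.086 m or value of joint shelf between 0.114 and 0.126 m) and velocity of joint shelf between -0.01 and 0.01 m/s and value of joint pawl below 0.2 rad and (height (world z) of canister above -5 m or value of joint shelf below 0.09 m) and (height (world z) of any of canister, jar above -5 m or value of joint shelf below 0.05 m) and z of shelf_under in the frame of tin1 above 0.068 m and z of shelf_under in the frame of tin2 above 0.068 m and z of shelf_under in the frame of tin3 above 0.068 m and z of shelf_under in the frame of jar above 0.108 m and z of shelf_under in the frame of canister above 0.148 m and value of joint board above 0.17 m), for 0.3 s.
At the end, for the whole second after the job is handed in: All present tins, jar, canister upright (0.12 rad), at rest on the board, centres 5 mm inside the load area; shelf within 6 mm of the lowest rung passing the tallest (1: tins only, 2: jar, 3: canister), pawl level (0.2 rad); board home within 12 mm (x of tin1 in the frame of board_mid between -0.105 and 0.105 m and y of tin1 in the frame of board_mid between -0.125 and 0.125 m and z of tin1 in the frame of board_mid between -0.006 and 0.006 m and angle between each of tin1, tin2, tin3, jar, canister's own z axis and vertical below 0.12 rad and x of tin2 in the frame of board_mid between -0.105 and 0.105 m and y of tin2 in the frame of board_mid between -0.125 and 0.125 m and z of tin2 in the frame of board_mid between -0.006 and 0.006 m and x of tin3 in the frame of board_mid between -0.105 and 0.105 m and y of tin3 in the frame of board_mid between -0.125 and 0.125 m and z of tin3 in the frame of board_mid between -0.006 and 0.006 m and x of jar in the frame of board_mid between -0.105 and 0.105 m and y of jar in the frame of board_mid between -0.125 and 0.125 m and z of jar in the frame of board_mid between -0.006 and 0.006 m and x of canister in the frame of board_mid between -0.105 and 0.105 m and y of canister in the frame of board_mid between -0.125 and 0.125 m and z of canister in the frame of board_mid between -0.006 and 0.006 m and linear speed of each of tin1, tin2, tin3, jar, canister below 0.03 m/s and (value of joint shelf between 0.034 and 0.046 m or value of joint shelf between 0.074 and 0.086 m or value of joint shelf between 0.114 and 0.126 m) and velocity of joint shelf between -0.01 and 0.01 m/s and value of joint pawl below 0.2 rad and (height (world z) of canister above -5 m or value of joint shelf below 0.09 m) and (height (world z) of any of canister, jar above -5 m or value of joint shelf below 0.05 m) and z of shelf_under in the frame of tin1 above 0.068 m and z of shelf_under in the frame of tin2 above 0.068 m and z of shelf_under in the frame of tin3 above 0.068 m and z of shelf_under in the frame of jar above 0.108 m and z of shelf_under in the frame of canister above 0.148 m and value of joint board below 0.012 m); the robot touches nothing.
It fails at once if the brush is moved more than 40 mm (distance of brush from where it was at the start of the episode above 0.04 m).
It fails at once if the panel of castings is moved more than 40 mm (distance of castings from where it was at the start of the episode above 0.04 m).
It fails at once if the caddy is moved more than 40 mm (distance of caddy from where it was at the start of the episode above 0.04 m).
Of tin1, tin2, tin3, jar, canister only 2 to 4 are there at a start; the rules pass over those that are not, and their reading is None.
At some moment in a run one of tin1, tin2, tin3 may be knocked a few centimetres aside while the robot is not near it.
It also fails if it takes over 210 s, if anything falls off the work surface, if the arm or the gripper's body presses on something with over 40 N, if the wrist force passes 120 N, or if a joint passes its speed limit or range.

## Working session

There is one attempt and no reset: what is moved stays moved. The work goes in short steps, Python scripts to look and compute and a tool call to move; the robot and the scene stay as the last step left them, time stands still between calls to the robot, and variables do not carry over. Pictures are saved under pics/ and viewed, at most 14 in all, crops included, and the job is handed in when it is done.

Besides the shell and the picture viewer there is one more tool, called as name(argument=value, ...), one argument or row to a line, values as JSON. move_arm: Moves the arm, as the interface text tells. Its arguments: {"type":"object","properties":{"targets":{"type":"string"}},"required":["targets"]}

```bash
mkdir -p pics; ls; cat > h.py <<'E'
import numpy as np, cv2
from cell import read_state, cams, order, ctrl
def snap(n,f):
    im=cams.get_image(n); cv2.imwrite(f'pics/{f}.png',im['color'][:,:,::-1]); np.save(f'pics/{f}.npy',{k:v for k,v in im.items()},allow_pickle=True); return im
def load(f): return np.load(f'pics/{f}.npy',allow_pickle=True).item()
def K(im):
    f=200/np.tan(np.radians(im['fovy'])/2); return np.array([[f,0,im['cx']],[0,f,im['cy']],[0,0,1]])
def D(im): return np.array([im['k1'],0,0,0,0.])
def ray(im,uv):
    p=cv2.undistortPoints(np.array([[uv]],float),K(im),D(im))[0,0]
    R=cv2.Rodrigues(np.array(im['rvec'],float))[0]; t=np.array(im['tvec'],float).ravel()
    return -R.T@t, R.T@np.array([p[0],p[1],1])
def at(im,uv,z):
    c,d=ray(im,uv); return (c+d*(z-c[2])/d[2]).round(1)
def proj(im,P):
    return cv2.projectPoints(np.array(P,float).reshape(-1,3),np.array(im['rvec'],float),np.array(im['tvec'],float),K(im),D(im))[0].reshape(-1,2).round(1)
E
python3 -c "
from h import *
a=snap('scene','s0');b=snap('side','d0')
for i in(a,b):print(ray(i,(320,200)),i['fovy'],i['k1'])
print(read_state())"
```

```text
pics
(array([1083.3519807 , -608.27128144, 1165.34964079]), array([-0.34495595,  0.49711877, -0.7961855 ])) 51.03574114041652 -0.041543300850207715
(array([ 509.14494082, -610.9310421 ,  888.13420358]), array([ 0.08905774,  0.64394191, -0.76023315])) 52.672599845845426 -0.09056782844282317
{'clock': 0.1, 'qpos': array([-0.06578207,  0.62925357,  0.03848803,  1.51829009, -0.02700111,
        0.99628011, -0.01994645]), 'qd': array([ 0.00227557, -0.00082758,  0.00021616, -0.00131501,  0.00014336,
        0.00169545, -0.00152166]), 'tau': array([ 3.65140630e-03, -5.64529252e+01,  1.23032581e+00, -1.93971133e+01,
        1.11524854e-02,  5.46943455e-03, -1.37002465e-05]), 'eef_pos': array([ 6.49434813e+02, -6.58458908e-03,  2.30474807e+02]), 'tool_rot': array([-3.13988120e+00,  4.20336746e-05,  1.57079587e+00]), 'force': array([-0.4210107 , -0.33457859,  0.24633732]), 'torque': array([ 0.03036164, -0.03209248, -0.03941088]), 'gripper_force': 0.0, 'width': 85.56249057495512}
```

View pics/s0.png

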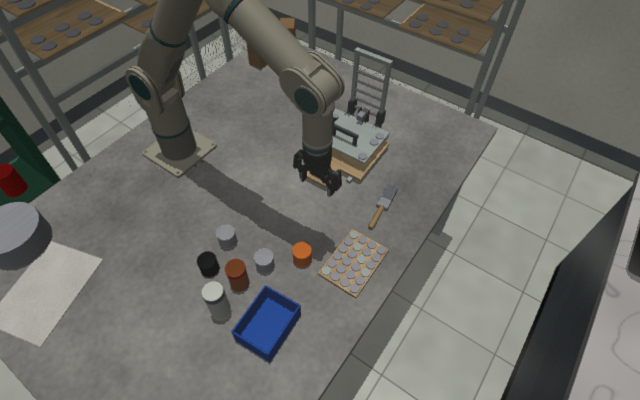

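View pics/d0.png

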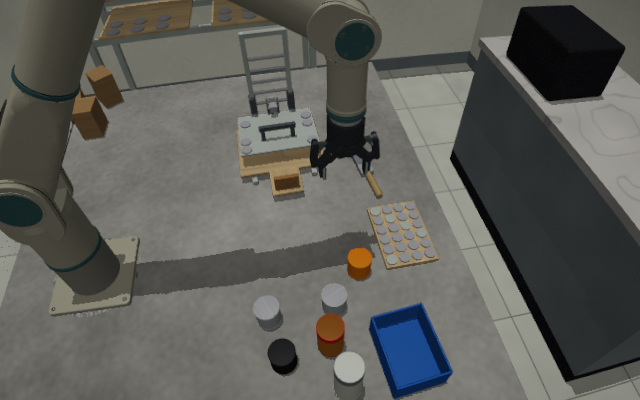

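Both views show two plain tins (side 266,307 and 334,294), an amber jar (330,326) and a white canister (349,366). There are black and orange look-alikes. The rack is at about (277,140) in the side view, with its front facing -y.

```bash
python3 -c "
from h import *
s=load('s0');d=load('d0')
for n,a,b,z in[('tinA',(226,230),(266,305),60),('tinB',(264,257),(334,293),60),('jar',(235,267),(330,325),100),('can',(213,291),(349,366),140),('black',(207,259),(283,349),60),('orange',(302,249),(359,257),60)]:print(n,at(s,a,z),at(d,b,z))
A=cv2.imread('pics/s0.png')[90:190,290:400];B=cv2.imread('pics/d0.png')[80:205,220:340]
cv2.imwrite('pics/c0.png',np.hstack([cv2.resize(A,(330*4//3,400)),np.zeros((400,8,3),np.uint8)]));cv2.imwrite('pics/c1.png',cv2.resize(B,None,fx=4.5,fy=4.5,interpolation=cv2.INTER_CUBIC))"
```

```text
tinA [ 434.1 -188.1   60. ] [ 436.7 -189.8   60. ]
tinB [ 593.2 -192.    60. ] [ 591.  -188.3   60. ]
jar [ 565.  -280.6  100. ] [ 565.3 -278.6  100. ]
can [ 585.7 -380.2  140. ] [ 582.  -379.9  140. ]
black [ 459.3 -297.9   60. ] [ 462.6 -295.8   60. ]
orange [ 668.9 -102.8   60. ] [ 668.3 -105.3   60. ]
```

View pics/c1.png

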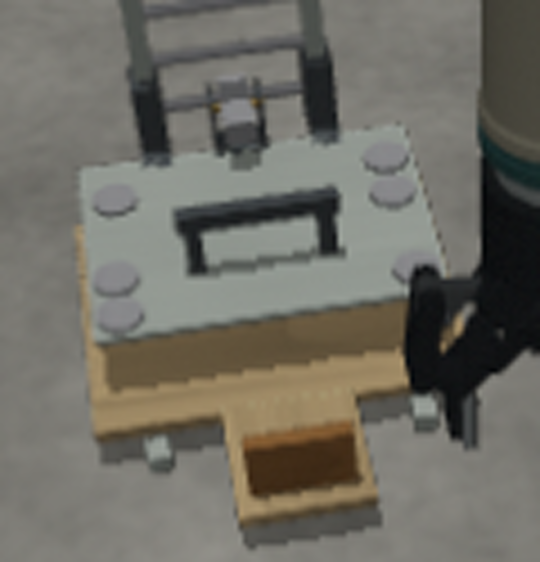

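The crop shows the bar's top face at crop (177,212) to (338,193), the fin's top edge at (245,436) to (352,424), and the shelf corners.

```bash
python3 -c "
from h import *
d=load('d0')
g=lambda u,v,z:at(d,(220+u/4.5-.4,80+v/4.5-.4),z)
fl,bl,br=g(98,340,78),g(80,169,78),g(405,125,78);e=br-bl;print(fl,bl,br,np.linalg.norm(e),np.linalg.norm(fl-bl),np.degrees(np.arctan2(e[1],e[0])))
print('fin',g(246,436,76),g(352,424,76),g(299,431,76));print('bar',g(177,215,128),g(338,195,128),g(258,206,128))
R=cv2.Rodrigues(np.array(read_state()['tool_rot']))[0]
from scipy.spatial.transform import Rotation as Q
print(Q.from_euler('xyz',read_state()['tool_rot']).as_matrix().round(2))
"
```

```text
[405.9 289.7  78. ] [399.8 473.8  78. ] [637.3 478.2  78. ] 237.54075439806107 184.20103148462553 1.0613582877630292
fin [493.2 186.2  76. ] [559.3 183.9  76. ] [526.1 184.2  76. ]
bar [468.2 344.6 128. ] [574.5 344.2 128. ] [521.4 343.2 128. ]
[[ 0.  1. -0.]
 [ 1. -0. -0.]
 [-0. -0. -1.]]
```

move_arm(
  targets="1 3 -2 0 0 0 0; 1 3 -2 0 0 0 0;1 3 -2 0 0 0 0;1 3 -2 0 0 0 0;1 3 -2 0 0 0 0",
)

```text
clock: 0.52
eef_pos: [548.6, 151.1, 230.9]
tool_rot: [-3.141, 0.0, 1.57]
force: [0.6, 0.1, -0.2]
width: 85.5
gripper_force: 0.0
```

move_arm(
  targets="1 3.4 -2.4 0 0 0 0; 1 0 0 3 0 0 0;1 0 0 3 0 0 0;1 0 0 3 0 0 0;1 0 0 1 0 0 0",
)

```text
clock: 0.93
eef_pos: [523.1, 183.4, 127.6]
tool_rot: [-3.135, 0.003, 1.572]
force: [0.7, -0.1, -0.8]
width: 85.2
gripper_force: 0.0
```

```bash
python3 -c "
from h import *
w=snap('wrist','w1');s=read_state();print(s['clock'],s['eef_pos'],s['tool_rot'],proj(w,[[491,185,76],[561,185,76]]))"
```

```text
0.9833 [523.11284543 183.09469589 127.37431203] [-3.13432026e+00  2.86225902e-03  1.57117142e+00] [[274.8 221.2]
 [384.6 221.6]]
```

View pics/w1.png

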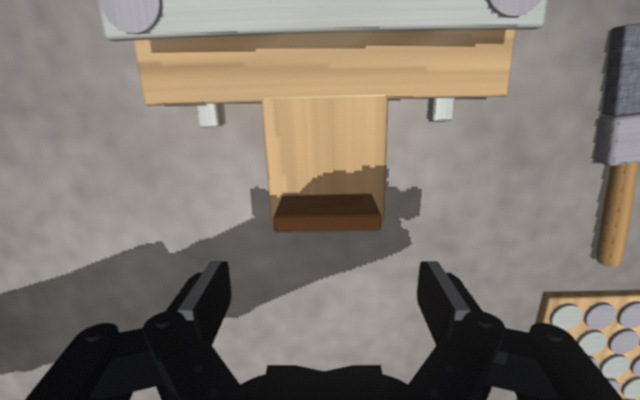

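```bash
python3 -c "
from h import *
w=load('w1');print(ray(w,(320,200)));
for p in((274,223),(381,223),(328,223),(328,197)):print(at(w,p,76),at(w,p,30))
for z in(70,):print(at(w,(104,38),78),at(w,(545,27),78))"
```

```text
(array([523.32300925, 264.69992807, 269.78512502]), array([-0.01686134, -0.31940031, -0.94753827]))
[490.4 183.8  76. ] [482.6 164.5  30. ]
[558.8 184.   76. ] [567.2 164.9  30. ]
[524.9 183.9  76. ] [525.3 164.7  30. ]
[524.8 201.4  76. ] [525.2 186.3  30. ]
[402.6 292.5  78. ] [640.4 298.1  78. ]
```

Fin centre is at (525,184). Straddling it and gripping.

move_arm(
  targets="1 0.1 0.2 3 0 0 0; 1 0 0 3 0 0 0;1 0 0 2.5 0 0 0;1 0 0 0 0 0 0;-1 0 0 0 0 0 0",
)

```text
clock: 1.4
eef_pos: [527.7, 184.7, 46.5]
tool_rot: [-3.14, 0.001, 1.57]
force: [-10.9, -2.0, 13.4]
width: 75.8
gripper_force: 10.6
```

move_arm(
  targets="-1 0 0 0 0 0 0;-1 0 0 0 0 0 0;-1 0 0 0 0 0 0;-1 0 0 0 0 0 0",
)

```text
clock: 1.73
eef_pos: [524.7, 184.7, 47.9]
tool_rot: [-3.135, 0.001, 1.571]
force: [-5.9, -0.9, -1.2]
width: 68.7
gripper_force: 69.6
```

move_arm(
  targets="-1 -2 0.05 0 0 0 0;-1 -3 0.08 0 0 0 0;-1 -3 0.08 0 0 0 0;-1 -3 0.08 0 0 0 0;-1 -3 0.08 0 0 0 0",
)

```text
clock: 2.15
eef_pos: [528.4, 45.4, 47.9]
tool_rot: [-3.136, -0.001, 1.571]
force: [-5.3, 4.0, -2.0]
width: 68.4
gripper_force: 70.1
```

move_arm(
  targets="-1 -3 0.07 0 0 0 0;-1 -2 0.05 0 0 0 0;-1 -1.3 0.03 0 0 0 0;-1 -0.7 0 0 0 0 0;-1 0 0 0 0 0 0",
)

```text
clock: 2.57
eef_pos: [529.9, -13.2, 47.9]
tool_rot: [-3.135, -0.014, 1.574]
force: [-7.2, 26.5, 1.0]
width: 68.4
gripper_force: 71.7
```

move_arm(
  targets="-1 -0.5 0 0 0 0 0;-1 0 0 0 0 0 0;-1 0 0 0 0 0 0",
)

```text
clock: 2.82
eef_pos: [529.9, -13.2, 47.9]
tool_rot: [-3.135, -0.018, 1.576]
force: [-7.7, 36.7, 1.1]
width: 68.7
gripper_force: 71.8
```

move_arm(
  targets="1 0 0 0 0 0 0;1 0 0 0 0 0 0;1 0 0 0 0 0 0;1 0 0 -3 0 0 0;1 0 0 -4 0 0 0",
)

```text
clock: 3.23
eef_pos: [531.6, -31.5, 115.8]
tool_rot: [-3.137, 0.001, 1.569]
force: [0.8, 0.3, 0.6]
width: 85.6
gripper_force: 0.0
```

move_arm(
  targets="1 -2 0 -4 0 0 0;1 -3 2 -3 0 0 0;1 -3 2 -1 0 0 0;1 -3 2 0 0 0 0;1 -2 0 0 0 0 0",
)

```text
clock: 3.65
eef_pos: [595.6, -161.1, 193.8]
tool_rot: [3.132, 0.005, 1.567]
force: [-0.2, -0.6, 0.1]
width: 85.1
gripper_force: 0.0
```

```bash
python3 -c "
from h import *
w=snap('scene','s2');d=snap('side','d2');s=read_state();print(s['clock'],s['eef_pos'])"
```

```text
3.75 [ 591.09747267 -163.14169199  191.93263302]
```

View pics/d2.png

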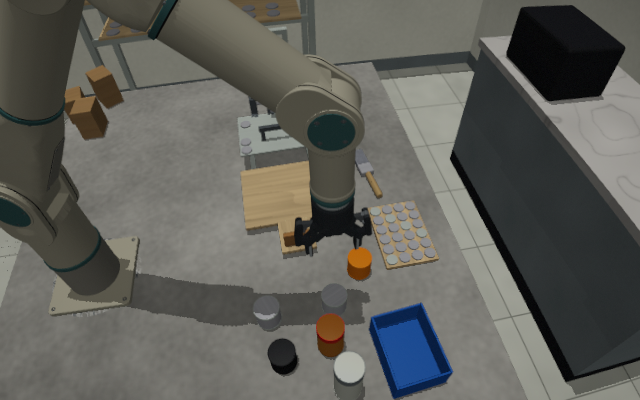

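The board is out: load-area front-left corner at (244,230), tongue front-left at (284,256). The tins have not moved.

```bash
python3 -c "
from h import *
d=load('d2')
for p in((244,230),(241,167),(283,256),(278,226)):print(at(d,p,30))"
```

```text
[394.8  51.   30. ]
[396.6 290.6  30. ]
[487.6 -48.6  30. ]
[484.9  47.4  30. ]
```

move_arm(
  targets="1 -1.4 0 3 0 0 0;1 -1.2 0 3 0 0 0;1 0 0.1 3.5 0 0 0;1 0 0 3.5 0 0 0;1 0 0 2.5 0 0 0",
)

```text
clock: 4.17
eef_pos: [590.7, -181.7, 33.6]
tool_rot: [-3.14, 0.0, 1.569]
force: [-0.7, -0.4, -0.2]
width: 85.5
gripper_force: 0.0
```

move_arm(
  targets="1 0 0 1.5 0 0 0;1 0 0 0 0 0 0;-1 0 0 0 0 0 0;-1 0 0 0 0 0 0;-1 0 0 0 0 0 0",
)

```text
clock: 4.58
eef_pos: [592.9, -181.8, 22.6]
tool_rot: [3.139, 0.001, 1.57]
force: [-0.7, 1.1, -2.1]
width: 56.3
gripper_force: 63.9
```

move_arm(
  targets="-1 0 0 0 0 0 0;-1 0 0 -3 0 0 0;-1 0 0 -4 0 0 0;-1 0 0 -4 0 0 0",
)

```text
clock: 4.92
eef_pos: [591.2, -181.0, 131.3]
tool_rot: [-3.14, -0.001, 1.571]
force: [1.2, 0.1, -2.1]
width: 56.8
gripper_force: 64.8
```

move_arm(
  targets="-1 3 0 0 0 0 0;-1 4 0 0 0 0 0;-1 4 0 0 0 0 0;-1 4 0 0 0 0 0;-1 4 0 0 0 0 0",
)

```text
clock: 5.33
eef_pos: [592.1, 10.5, 131.4]
tool_rot: [3.14, -0.0, 1.57]
force: [0.9, -0.2, -1.7]
width: 56.6
gripper_force: 64.9
```

move_arm(
  targets="-1 4 0 0 0 0 0;-1 4 0 0 0 0 0;-1 4 0 0 0 0 0;-1 4 0 0 0 0 0;-1 3 0 0 0 0 0",
)

```text
clock: 5.75
eef_pos: [591.5, 203.8, 131.3]
tool_rot: [3.14, -0.003, 1.574]
force: [-0.3, 0.7, -2.0]
width: 56.5
gripper_force: 64.9
```

move_arm(
  targets="-1 0 0 0 0 0 0;-1 0 0 0 0 0 0",
)

```text
clock: 5.92
eef_pos: [591.4, 202.3, 130.9]
tool_rot: [3.141, -0.002, 1.576]
force: [1.1, -0.8, -1.4]
width: 57.0
gripper_force: 64.9
```

move_arm(
  targets="-1 1.4 0 2 0 0 0;-1 0 0 3 0 0 0;-1 0 0 2 0 0 0;-1 0 0 0 0 0 0;-1 0 0 0 0 0 0",
)

```text
clock: 6.33
eef_pos: [591.7, 210.6, 59.9]
tool_rot: [-3.14, 0.002, 1.569]
force: [0.7, 0.4, -1.5]
width: 56.6
gripper_force: 64.9
```

move_arm(
  targets="-1 0 0 0.5 0 0 0;-1 0 0 0.2 0 0 0;-1 0 0 0 0 0 0",
)

```text
clock: 6.58
eef_pos: [592.7, 212.5, 54.2]
tool_rot: [3.14, -0.0, 1.57]
force: [-0.7, -0.5, -2.2]
width: 56.3
gripper_force: 64.9
```

move_arm(
  targets="-1 0 0 0.15 0 0 0;0 0 0 0 0 0 0;1 0 0 0 0 0 0;1 0 0 0 0 0 0;1 0 0 -2 0 0 0",
)

```text
clock: 7.0
eef_pos: [589.5, 211.9, 69.0]
tool_rot: [-3.136, 0.002, 1.571]
force: [0.0, -0.3, -0.0]
width: 85.4
gripper_force: 0.0
```

move_arm(
  targets="1 0 0 -3.5 0 0 0;1 0 0 -4 0 0 0;1 -3.5 -1.5 -0.5 0 0 0;1 -3.7 -1.6 0 0 0 0;1 -3.7 -1.6 0 0 0 0",
)

```text
clock: 7.42
eef_pos: [545.2, 103.5, 153.1]
tool_rot: [3.138, -0.001, 1.573]
force: [0.6, -1.5, -0.9]
width: 85.8
gripper_force: 0.0
```

move_arm(
  targets="1 -3.7 -1.6 0 0 0 0;1 -3.7 -1.6 0 0 0 0;1 -3.7 -1.6 0 0 0 0;1 -3.7 -1.6 0 0 0 0;1 -3.7 -1.6 0 0 0 0",
)

```text
clock: 7.83
eef_pos: [464.2, -82.7, 152.2]
tool_rot: [3.141, 0.0, 1.571]
force: [1.0, -0.7, -0.9]
width: 85.7
gripper_force: 0.0
```

move_arm(
  targets="1 -3.7 -1.6 0 0 0 0;1 -3.3 -1.4 0 0 0 0;1 0 0 0 0 0 0;1 0 0 0 0 0 0",
)

```text
clock: 8.17
eef_pos: [434.2, -153.7, 152.1]
tool_rot: [3.141, 0.001, 1.565]
force: [1.1, 0.3, -0.2]
width: 85.5
gripper_force: 0.0
```

```bash
python3 -c "
from h import *
w=snap('wrist','w3');d=snap('side','d3');s=read_state();print(s['clock'],s['eef_pos'])
cv2.imwrite('pics/m3.png',np.hstack([cv2.resize(x['color'][:,:,::-1],(400,250)) for x in (w,)]+[cv2.resize(d['color'][:,:,::-1][130:400,200:460],(400,415))[:250]])) if 0 else cv2.imwrite('pics/m3.png',np.vstack([cv2.resize(w['color'],(480,300)),cv2.resize(d['color'],(480,300))])[:,:,::-1])"
```

```text
8.2667 [ 435.69273045 -150.51354369  151.99440232]
```

View pics/m3.png

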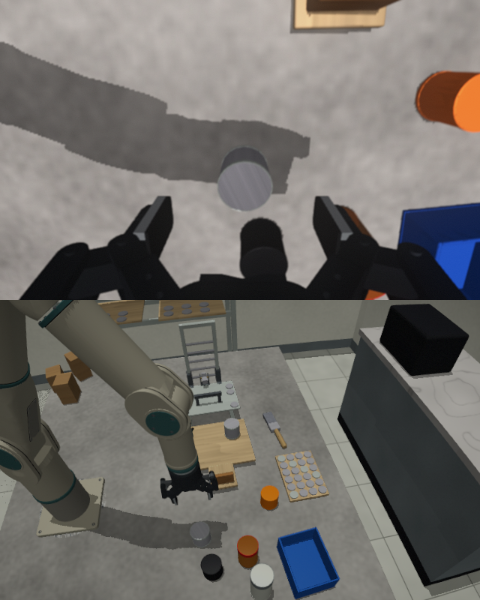

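Placed tin stands on the board at the right; the next tin's lid is at (327,247) in the full wrist image.

```bash
python3 -c "
from h import *
print(at(load('w3'),(327,249),60),at(load('d3'),(266,305.5),60))"
```

```text
[ 436.1 -192.2   60. ] [ 436.5 -191.    60. ]
```

move_arm(
  targets="1 -2.5 0 1 0 0 0;1 -1.7 0 3 0 0 0;1 0 0.1 3.5 0 0 0;1 0 0 3.5 0 0 0;1 0 0 2 0 0 0",
)

```text
clock: 8.68
eef_pos: [436.1, -191.0, 19.0]
tool_rot: [-3.14, -0.002, 1.574]
force: [0.1, -1.0, -0.0]
width: 85.0
gripper_force: 0.0
```

move_arm(
  targets="1 0 0 0 0 0 0;1 0 0 0 0 0 0",
)

```text
clock: 8.85
eef_pos: [436.3, -191.3, 21.1]
tool_rot: [-3.14, -0.002, 1.574]
force: [0.2, 0.7, 0.7]
width: 85.2
gripper_force: 0.0
```

move_arm(
  targets="-1 0 0 0 0 0 0;-1 0 0 0 0 0 0;-1 0 0 0 0 0 0;-1 0 0 0 0 0 0;-1 0 0 -3 0 0 0",
)

```text
clock: 9.27
eef_pos: [433.9, -192.0, 49.7]
tool_rot: [-3.136, -0.003, 1.571]
force: [0.2, 0.4, -2.6]
width: 56.5
gripper_force: 65.4
```

move_arm(
  targets="-1 0 0 -4 0 0 0;-1 3 0 -4 0 0 0;-1 4 0.3 0 0 0 0;-1 4 0.3 0 0 0 0;-1 4 0.3 0 0 0 0",
)

```text
clock: 9.68
eef_pos: [445.6, -47.1, 127.1]
tool_rot: [3.138, 0.0, 1.569]
force: [0.4, 0.5, -3.3]
width: 56.8
gripper_force: 65.9
```

move_arm(
  targets="-1 4 0.3 0 0 0 0;-1 4 0.3 0 0 0 0;-1 4 0.3 0 0 0 0;-1 4 0.3 0 0 0 0;-1 4 0.3 0 0 0 0",
)

```text
clock: 10.1
eef_pos: [459.8, 154.0, 126.3]
tool_rot: [3.14, -0.001, 1.571]
force: [1.2, -1.2, -3.4]
width: 56.7
gripper_force: 65.9
```

move_arm(
  targets="-1 3.5 0.2 0 0 0 0;-1 2 0 0 0 0 0;-1 0 0 0 0 0 0;-1 0 0 0 0 0 0",
)

```text
clock: 10.43
eef_pos: [461.6, 208.5, 125.9]
tool_rot: [3.141, -0.001, 1.574]
force: [-0.2, -0.7, -3.8]
width: 56.4
gripper_force: 65.9
```

move_arm(
  targets="-1 0 0 3 0 0 0;-1 0 0 3 0 0 0;-1 0 0 1 0 0 0;-1 0 0 0 0 0 0;-1 0 0 0 0 0 0",
)

```text
clock: 10.85
eef_pos: [462.1, 205.4, 55.4]
tool_rot: [-3.141, 0.001, 1.569]
force: [0.3, -0.0, -1.8]
width: 56.4
gripper_force: 67.7
```

Now lower the last 4 mm, release, rise, and go above the jar (565,-280).

move_arm(
  targets="-1 0 0 0.4 0 0 0;-1 0 0 0 0 0 0;0 0 0 0 0 0 0;1 0 0 0 0 0 0;1 0 0 0 0 0 0",
)

```text
clock: 11.27
eef_pos: [462.7, 206.8, 51.9]
tool_rot: [3.14, -0.001, 1.57]
force: [-0.3, -0.3, -1.2]
width: 78.4
gripper_force: 0.0
```

move_arm(
  targets="1 0 0 -3 0 0 0;1 0 0 -4 0 0 0;1 -3 0 -3.5 0 0 0;1 -3.8 0.8 -1 0 0 0;1 -3.8 0.8 -1 0 0 0",
)

```text
clock: 11.68
eef_pos: [478.9, 103.8, 175.0]
tool_rot: [3.138, -0.001, 1.574]
force: [0.8, -0.6, -0.3]
width: 85.3
gripper_force: 0.0
```

move_arm(
  targets="1 -3.9 1 0 0 0 0;1 -3.9 1 0 0 0 0;1 -3.9 1 0 0 0 0;1 -3.9 1 0 0 0 0;1 -3.9 1 0 0 0 0",
)

```text
clock: 12.1
eef_pos: [528.2, -93.5, 173.2]
tool_rot: [3.141, -0.0, 1.571]
force: [1.0, -0.3, 0.5]
width: 85.4
gripper_force: 0.0
```

move_arm(
  targets="1 -3.9 1 0 0 0 0;1 -3.9 1 0 0 0 0;1 -3.9 1 0 0 0 0;1 0 0 0 0 0 0;1 0 0 0 0 0 0",
)

```text
clock: 12.52
eef_pos: [557.5, -212.0, 172.6]
tool_rot: [3.141, 0.001, 1.565]
force: [-1.2, 1.6, 0.4]
width: 85.3
gripper_force: 0.0
```

```bash
python3 -c "
from h import *
w=snap('wrist','w4');d=snap('side','d4');s=read_state();print(s['clock'],s['eef_pos'])
cv2.imwrite('pics/m4.png',np.vstack([cv2.resize(w['color'],(480,300)),cv2.resize(d['color'],(480,300))])[:,:,::-1])"
```

```text
12.6167 [ 557.63357869 -207.29344447  172.572678  ]
```

View pics/m4.png

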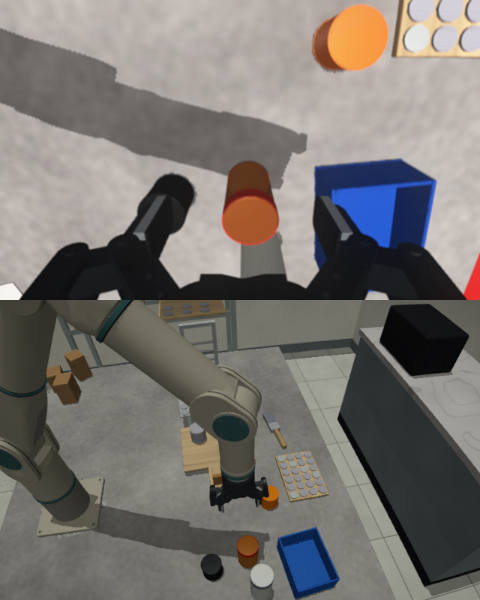

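The jar's lid centre is at (333,294) in the wrist image, with black on the left and the caddy on the right.

```bash
python3 -c "
from h import *
print(at(load('w4'),(334,294),100), at(load('w4'),(422,238),70))
d=load('d2');print([at(d,p,70) for p in((370,322),(388,385),(422,306),(450,374))])"
```

```text
[ 564.5 -279.1  100. ] [ 637.6 -246.5   70. ]
[array([ 652.4, -275.3,   70. ]), array([ 655.5, -409.1,   70. ]), array([ 773.4, -261.4,   70. ]), array([ 781.9, -413.5,   70. ])]
```

move_arm(
  targets="1 -3 0.4 0 0 0 0;1 -3 0.3 0 0 0 0;1 -1.2 0 1 0 0 0;1 0 0 3 0 0 0;1 0 0 3 0 0 0",
)

```text
clock: 13.03
eef_pos: [566.0, -280.1, 103.1]
tool_rot: [3.138, 0.001, 1.571]
force: [-0.2, 0.5, 0.2]
width: 85.6
gripper_force: 0.0
```

move_arm(
  targets="1 0 0 3 0 0 0;1 0 0 1.5 0 0 0;1 0 0 0 0 0 0;1 0 0 0 0 0 0",
)

```text
clock: 13.37
eef_pos: [564.7, -278.2, 57.0]
tool_rot: [-3.14, -0.002, 1.573]
force: [0.7, -0.3, 0.7]
width: 85.3
gripper_force: 0.0
```

move_arm(
  targets="-1 0 0 0 0 0 0;-1 0 0 0 0 0 0;-1 0 0 0 0 0 0;-1 0 0 0 0 0 0;-1 0 0 -3 0 0 0",
)

```text
clock: 13.78
eef_pos: [561.4, -278.4, 83.9]
tool_rot: [-3.133, -0.004, 1.571]
force: [-0.6, 0.2, -3.9]
width: 57.0
gripper_force: 65.8
```

move_arm(
  targets="-1 0 0 -4 0 0 0;-1 3 0 -3 0 0 0;-1 4 0.3 0 0 0 0;-1 4 0.3 0 0 0 0;-1 4 0.3 0 0 0 0",
)

```text
clock: 14.2
eef_pos: [573.9, -129.5, 158.4]
tool_rot: [3.14, -0.0, 1.569]
force: [0.8, 0.1, -4.1]
width: 57.1
gripper_force: 66.4
```

move_arm(
  targets="-1 4 0.3 0 0 0 0;-1 4 0.3 0 0 0 0;-1 4 0.3 0 0 0 0;-1 4 0.3 0 0 0 0;-1 4 0.3 0 0 0 0",
)

```text
clock: 14.62
eef_pos: [588.5, 71.1, 157.5]
tool_rot: [3.141, -0.0, 1.571]
force: [0.3, 0.1, -3.5]
width: 57.3
gripper_force: 66.4
```

move_arm(
  targets="-1 3 0.2 0 0 0 0;-1 1.2 0 0 0 0 0;-1 0 0 0 0 0 0;-1 0 0 0 0 0 0",
)

```text
clock: 14.95
eef_pos: [590.5, 111.5, 157.2]
tool_rot: [-3.141, 0.0, 1.573]
force: [-0.6, -0.7, -4.1]
width: 56.6
gripper_force: 66.4
```

move_arm(
  targets="-1 0 0 3 0 0 0;-1 0 0 3 0 0 0;-1 0 0 0.7 0 0 0;-1 0 0 0 0 0 0;-1 0 0 0 0 0 0",
)

```text
clock: 15.37
eef_pos: [591.1, 108.7, 90.5]
tool_rot: [-3.141, 0.001, 1.568]
force: [-0.1, -0.6, -3.5]
width: 56.7
gripper_force: 66.9
```

move_arm(
  targets="-1 0 0 0.35 0 0 0;-1 0 0 0 0 0 0;0 0 0 0 0 0 0;1 0 0 0 0 0 0;1 0 0 0 0 0 0",
)

```text
clock: 15.78
eef_pos: [592.0, 110.4, 87.7]
tool_rot: [3.139, -0.0, 1.57]
force: [-0.3, -0.6, 0.0]
width: 78.5
gripper_force: 0.0
```

move_arm(
  targets="1 0 0 -2.5 0 0 0;1 0 0 -4 0 0 0;1 -2 0 -3.5 0 0 0;1 -4 0 0 0 0 0;1 -4 0 0 0 0 0",
)

```text
clock: 16.2
eef_pos: [593.2, 11.8, 189.8]
tool_rot: [3.135, -0.001, 1.575]
force: [-0.3, -1.3, 0.3]
width: 85.2
gripper_force: 0.0
```

move_arm(
  targets="1 -4 0 0 0 0 0;1 -4 0 0 0 0 0;1 -4 0 0 0 0 0;1 -4 0 0 0 0 0;1 -4 0 0 0 0 0",
)

```text
clock: 16.62
eef_pos: [590.8, -191.3, 187.1]
tool_rot: [3.141, 0.0, 1.57]
force: [0.0, 0.3, -0.1]
width: 85.5
gripper_force: 0.0
```

move_arm(
  targets="1 -4 0 0 0 0 0;1 -4 0 0 0 0 0;1 -3 0 0 0 0 0;1 0 0 0 0 0 0;1 0 0 0 0 0 0",
)

```text
clock: 17.03
eef_pos: [589.9, -302.3, 186.5]
tool_rot: [-3.141, 0.001, 1.566]
force: [0.3, 1.2, 0.2]
width: 85.4
gripper_force: 0.0
```

```bash
python3 -c "
from h import *
w=snap('wrist','w5');d=snap('side','d5');s=read_state();print(s['clock'],s['eef_pos'])
cv2.imwrite('pics/m5.png',np.vstack([cv2.resize(w['color'],(480,300)),cv2.resize(d['color'],(480,300))])[:,:,::-1])"
```

```text
17.1333 [ 591.18751389 -297.68517696  186.54738959]
```

View pics/m5.png

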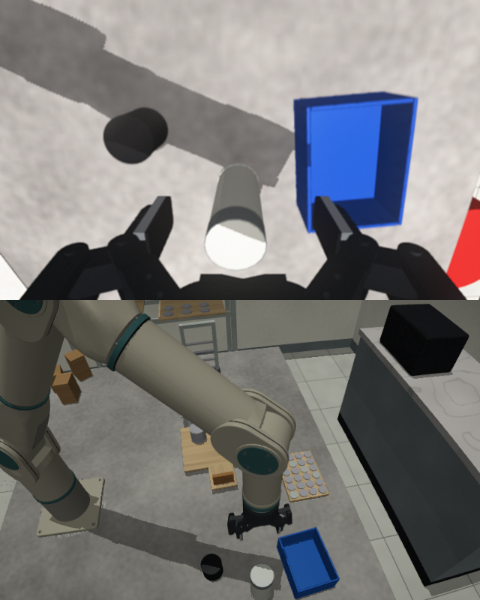

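The canister's lid is at about (235,244) in the half image, which is (313,325) full size.

```bash
python3 -c "
from h import *
print(at(load('w5'),(313,325),140))"
```

```text
[ 581.5 -376.7  140. ]
```

move_arm(
  targets="1 -3 -0.3 0 0 0 0;1 -3 -0.3 0 0 0 0;1 -2.1 -0.3 0 0 0 0;1 0 0 2 0 0 0;1 0 0 3 0 0 0",
)

```text
clock: 17.55
eef_pos: [584.4, -381.6, 139.6]
tool_rot: [3.135, 0.004, 1.57]
force: [1.2, -0.4, -0.5]
width: 85.5
gripper_force: 0.0
```

move_arm(
  targets="1 0 0 3 0 0 0;1 0 0 2 0 0 0;1 0 0 0 0 0 0;1 0 0 0 0 0 0",
)

```text
clock: 17.88
eef_pos: [582.3, -377.5, 86.0]
tool_rot: [-3.14, -0.002, 1.573]
force: [0.6, 0.3, 1.4]
width: 85.2
gripper_force: 0.0
```

move_arm(
  targets="-1 0 0 0 0 0 0;-1 0 0 0 0 0 0;-1 0 0 0 0 0 0;-1 0 0 0 0 0 0;-1 0 0 -3 0 0 0",
)

```text
clock: 18.3
eef_pos: [578.7, -377.6, 112.5]
tool_rot: [-3.133, -0.005, 1.571]
force: [-1.9, 0.9, -3.3]
width: 57.1
gripper_force: 65.0
```

move_arm(
  targets="-1 0 0 -4 0 0 0;-1 0 0 -3.5 0 0 0;-1 3 -0.7 0 0 0 0;-1 3.7 -0.9 0 0 0 0;-1 3.8 -1 0 0 0 0",
)

```text
clock: 18.72
eef_pos: [555.8, -274.9, 193.0]
tool_rot: [3.139, 0.001, 1.568]
force: [0.8, 1.7, -4.5]
width: 56.8
gripper_force: 65.3
```

move_arm(
  targets="-1 3.8 -1 0 0 0 0;-1 3.8 -1 0 0 0 0;-1 3.8 -1 0 0 0 0;-1 3.8 -1 0 0 0 0;-1 3.8 -1 0 0 0 0",
)

```text
clock: 19.13
eef_pos: [505.3, -83.2, 192.4]
tool_rot: [3.14, -0.0, 1.571]
force: [0.1, 0.3, -2.0]
width: 57.1
gripper_force: 65.3
```

move_arm(
  targets="-1 3.8 -1 0 0 0 0;-1 3.8 -1 0 0 0 0;-1 3.8 -1 0 0 0 0;-1 3.3 -0.4 0 0 0 0;-1 0 0 0 0 0 0",
)

```text
clock: 19.55
eef_pos: [470.7, 70.8, 192.4]
tool_rot: [3.141, -0.005, 1.582]
force: [0.4, 0.3, -1.8]
width: 57.2
gripper_force: 65.3
```

move_arm(
  targets="-1 0 0 0 0 0 0;-1 0 0 0 0 0 0",
)

```text
clock: 19.72
eef_pos: [472.3, 61.7, 192.2]
tool_rot: [3.14, 0.0, 1.571]
force: [-0.5, -0.4, -3.1]
width: 56.7
gripper_force: 65.3
```

move_arm(
  targets="-1 2.5 -0.5 0 0 0 0;-1 2.2 -0.5 0 0 0 0;-1 0 0 2.5 0 0 0;-1 0 0 3 0 0 0;-1 0 0 1 0 0 0",
)

```text
clock: 20.13
eef_pos: [461.0, 107.2, 124.4]
tool_rot: [-3.139, 0.002, 1.569]
force: [-0.6, -1.5, -2.7]
width: 56.9
gripper_force: 65.2
```

move_arm(
  targets="-1 0 0 0 0 0 0;-1 0 0 0 0 0 0;-1 0 0 0 0 0 0",
)

```text
clock: 20.38
eef_pos: [463.2, 108.2, 127.5]
tool_rot: [3.14, -0.0, 1.569]
force: [0.4, -0.4, -2.5]
width: 56.6
gripper_force: 65.2
```

move_arm(
  targets="-1 0 0 0.5 0 0 0;-1 0 0 0.4 0 0 0;-1 0 0 0 0 0 0;-1 0 0 0 0 0 0",
)

```text
clock: 20.72
eef_pos: [463.2, 109.1, 119.1]
tool_rot: [3.139, -0.001, 1.57]
force: [-1.4, 0.8, 8.1]
width: 56.9
gripper_force: 66.2
```

move_arm(
  targets="0 0 0 0 0 0 0;1 0 0 0 0 0 0;1 0 0 0 0 0 0;1 0 0 -3 0 0 0;1 0 0 -4 0 0 0",
)

```text
clock: 21.13
eef_pos: [459.7, 108.5, 186.1]
tool_rot: [-3.135, 0.002, 1.571]
force: [1.6, 0.3, 0.8]
width: 85.7
gripper_force: 0.0
```

move_arm(
  targets="1 0 0 -4 0 0 0;1 3 0.8 -1 0 0 0;1 4 1 0 0 0 0;1 4 1 0 0 0 0;1 4 1 0 0 0 0",
)

```text
clock: 21.55
eef_pos: [500.6, 260.7, 238.6]
tool_rot: [3.14, -0.001, 1.57]
force: [1.1, -0.1, 0.7]
width: 85.4
gripper_force: 0.0
```

move_arm(
  targets="1 4 1 0 0 0 0;1 4 1 0 0 0 0;1 0 0 0 0 0 7;1 0 0 0 0 0 7;1 0 0 0 0 0 7",
)

```text
clock: 21.97
eef_pos: [519.7, 340.0, 237.1]
tool_rot: [-3.141, 0.0, 1.2]
force: [-0.6, -0.4, -0.8]
width: 85.3
gripper_force: 0.0
```

move_arm(
  targets="1 0 0 0 0 0 7;1 0 0 0 0 0 7;1 0 0 0 0 0 7;1 0 0 0 0 0 7;1 0 0 0 0 0 7",
)

```text
clock: 22.38
eef_pos: [519.9, 339.2, 237.6]
tool_rot: [-3.142, 0.0, 0.588]
force: [-0.4, 0.6, 0.1]
width: 85.3
gripper_force: 0.0
```

move_arm(
  targets="1 0 0 0 0 0 7;1 0 0 0 0 0 7;1 0 0 0 0 0 7;1 0 0 0 0 0 7;1 0 0 0 0 0 4",
)

```text
clock: 22.8
eef_pos: [519.9, 339.2, 237.5]
tool_rot: [3.142, 0.0, 0.029]
force: [0.7, 0.1, 0.0]
width: 85.2
gripper_force: 0.0
```

```bash
python3 -c "
from h import *
w=snap('wrist','w6');d=snap('scene','s6');s=read_state();print(s['clock'],s['eef_pos'],s['tool_rot'],s['qpos'])
cv2.imwrite('pics/m6.png',np.vstack([cv2.resize(w['color'],(480,300)),d['color'][60:360,60:540]])[:,:,::-1])"
```

```text
22.9 [519.77972388 339.26520053 237.43056228] [3.14112447e+00 4.96436063e-05 3.52050044e-02] [-0.8883976   0.6143055   0.44057585  1.60483981 -0.29795767  0.9899885
 -1.88922843]
```

View pics/m6.png

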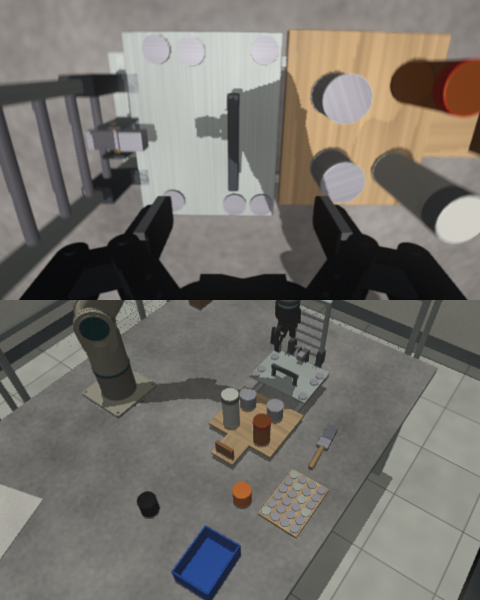

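All four stand on the board. In the full wrist image the bar's top runs from (311,124) to (311,253).

```bash
python3 -c "
from h import *
w=load('w6');print(at(w,(309,124),128),at(w,(311.5,253),128),at(w,(310,188),128))"
```

```text
[575.6 352.1 128. ] [467.5 348.2 128. ] [525.4 350.5 128. ]
```

move_arm(
  targets="1 0.1 -0.8 2 0 0 0;1 0 0 3.5 0 0 0;1 0 0 3.5 0 0 0;1 0 0 3 0 0 0;1 0 0 1.5 0 0 0",
)

```text
clock: 23.32
eef_pos: [518.4, 346.2, 98.8]
tool_rot: [3.139, 0.005, 0.038]
force: [0.0, -0.4, -0.0]
width: 85.9
gripper_force: 0.0
```

move_arm(
  targets="1 0 0 0 0 0 0;1 0 0 0 0 0 0;-1 0 0 0 0 0 0;-1 0 0 0 0 0 0;-1 0 0 0 0 0 0",
)

```text
clock: 23.73
eef_pos: [521.6, 347.7, 104.3]
tool_rot: [-3.14, -0.002, 0.035]
force: [0.2, -0.3, 0.5]
width: 51.5
gripper_force: 0.0
```

move_arm(
  targets="-1 0 0 0 0 0 0;-1 0 0 0 0 0 0;-1 0 0 0 0 0 0;-1 0 0 0 0 0 0;-1 0 0 0 0 0 0",
)

```text
clock: 24.15
eef_pos: [520.8, 349.9, 103.4]
tool_rot: [-3.138, -0.001, 0.035]
force: [-0.5, 5.7, 1.9]
width: 10.9
gripper_force: 61.6
```

move_arm(
  targets="-1 0 0 -1.5 0 0 0;-1 0 0 -2 0 0 0;-1 0 0 -2 0 0 0;-1 0 0 -2 0 0 0;-1 0 0 -2 0 0 0",
)

```text
clock: 24.57
eef_pos: [520.8, 349.9, 197.5]
tool_rot: [-3.138, -0.001, 0.036]
force: [4.5, 7.3, -9.3]
width: 10.7
gripper_force: 62.0
```

move_arm(
  targets="-1 0 0 -2 0 0 0;-1 0 0 -2 0 0 0;-1 0 0 -1.2 0 0 0;-1 0 0 0 0 0 0;-1 0 0 0 0 0 0",
)

```text
clock: 24.98
eef_pos: [520.8, 349.9, 249.9]
tool_rot: [-3.137, -0.002, 0.036]
force: [3.7, 7.4, -6.5]
width: 10.8
gripper_force: 62.7
```

move_arm(
  targets="-1 0 0 0 0 0 0;-1 0 0 0 0 0 0;-1 0 0 1 0 0 0;-1 0 0 1 0 0 0;-1 0 0 0.4 0 0 0",
)

```text
clock: 25.4
eef_pos: [520.8, 349.9, 224.1]
tool_rot: [-3.138, -0.001, 0.036]
force: [3.1, 6.9, -6.1]
width: 10.9
gripper_force: 62.8
```

move_arm(
  targets="-1 0 0 0.3 0 0 0;-1 0 0 0.2 0 0 0;-1 0 0 0 0 0 0;-1 0 0 0 0 0 0",
)

```text
clock: 25.73
eef_pos: [520.8, 349.9, 223.1]
tool_rot: [-3.136, -0.002, 0.036]
force: [-4.4, 4.9, 12.2]
width: 11.0
gripper_force: 65.3
```

move_arm(
  targets="0 0 0 0 0 0 0;1 0 0 0 0 0 0;1 0 0 0 0 0 0;1 0 0 0 0 0 0;1 0 0 -2 0 0 0",
)

```text
clock: 26.15
eef_pos: [518.3, 345.5, 236.9]
tool_rot: [3.137, 0.007, 0.034]
force: [0.6, 0.5, -0.6]
width: 70.5
gripper_force: 0.0
```

move_arm(
  targets="1 0 0 -3 0 0 0;1 0 3 0 0 0 0;1 0 4 0 0 0 0;1 0 4 0 0 0 0;1 0 4 0 0 0 0",
)

```text
clock: 26.57
eef_pos: [525.6, 195.4, 270.5]
tool_rot: [3.141, 0.0, 0.036]
force: [0.7, -0.1, 1.1]
width: 85.6
gripper_force: 0.0
```

move_arm(
  targets="1 0 4 0 0 0 0;1 0 4 0 0 0 0;1 0 4 0 0 0 0;1 0 4 0 0 0 0;1 0 4 0 0 0 0",
)

```text
clock: 26.98
eef_pos: [532.4, -4.9, 270.5]
tool_rot: [3.141, 0.0, 0.035]
force: [1.0, -0.1, -0.6]
width: 85.4
gripper_force: 0.0
```

move_arm(
  targets="1 0 2.3 0 0 0 0;1 0 0 0 0 0 0;1 0 0 0 0 0 0",
)

```text
clock: 27.23
eef_pos: [533.4, -27.6, 270.6]
tool_rot: [3.141, 0.0, 0.031]
force: [-0.3, 0.9, -0.4]
width: 85.4
gripper_force: 0.0
```

```bash
python3 -c "
from h import *
w=snap('wrist','w7');d=snap('side','d7');s=read_state();print(s['clock'],s['eef_pos'],s['tool_rot'],s['qpos'])
cv2.imwrite('pics/m7.png',np.vstack([cv2.resize(w['color'],(480,300)),d['color'][20:320,100:580]])[:,:,::-1])"
```

```text
27.3333 [533.5658738  -24.45212633 270.31657238] [-3.14068403e+00  7.52290762e-04  3.60490223e-02] [-0.33760589  0.45308889  0.48674157  1.79982353 -0.25508797  0.95191337
 -1.27791934]
```

View pics/m7.png

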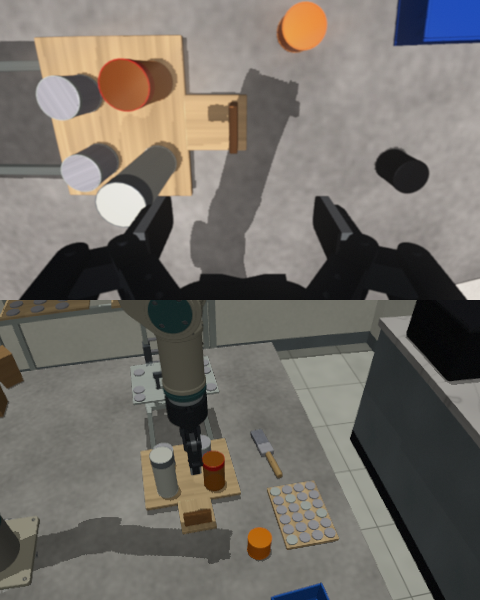

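```bash
python3 -c "
from h import *
w=load('w7');print(at(w,(309,170),76),at(w,(315,170),76));d=load('d7');print(proj(d,[[405,291,198],[400,474,198],[638,478,198],[642,296,198]]))"
```

```text
[533.4 -12.   76. ] [533.6 -18.3  76. ]
[[233.6 122.6]
 [230.6  85.5]
 [308.1  75.7]
 [319.1 110.8]]
```

Shelf corner matches rung 3; the fin is at about y=-15. Going down to grip it.

move_arm(
  targets="1 0 -0.9 3 0 0 0;1 0 0 4 0 0 0;1 0 0 4 0 0 0;1 0 0 4 0 0 0;1 0 0 4 0 0 0",
)

```text
clock: 27.75
eef_pos: [533.5, -14.0, 78.9]
tool_rot: [-3.141, -0.0, 0.039]
force: [0.2, 0.4, -0.5]
width: 85.4
gripper_force: 0.0
```

move_arm(
  targets="1 0 0 2.5 0 0 0;1 0 0 0.8 0 0 0;1 0 0 0 0 0 0;1 0 0 0 0 0 0;-1 0 0 0 0 0 0",
)

```text
clock: 28.17
eef_pos: [535.0, -16.2, 49.4]
tool_rot: [3.142, -0.003, 0.036]
force: [0.5, -0.9, 0.7]
width: 75.2
gripper_force: 0.0
```

move_arm(
  targets="-1 0 0 0 0 0 0;-1 0 0 0 0 0 0;-1 0 0 0 0 0 0;-1 0 0 0 0 0 0;-1 0 0 0 0 0 0",
)

```text
clock: 28.58
eef_pos: [533.6, -15.4, 48.2]
tool_rot: [-3.14, -0.0, 0.035]
force: [0.8, 23.3, 7.3]
width: 12.0
gripper_force: 11.9
```

move_arm(
  targets="-1 0 0 0 0 0 0;-1 0 0 0 0 0 0;-1 0 0 0 0 0 0",
)

```text
clock: 28.83
eef_pos: [533.6, -15.0, 48.3]
tool_rot: [-3.139, -0.0, 0.035]
force: [-0.2, 2.8, 5.8]
width: 11.0
gripper_force: 58.9
```

move_arm(
  targets="-1 0 -0.4 0 0 0 0;-1 0 -0.8 0 0 0 0;-1 0 -1.2 0 0 0 0;-1 0 -1.2 0 0 0 0;-1 0 -1.2 0 0 0 0",
)

```text
clock: 29.25
eef_pos: [532.4, 30.5, 48.3]
tool_rot: [3.14, -0.002, 0.033]
force: [1.0, -2.1, 5.9]
width: 11.1
gripper_force: 59.1
```

move_arm(
  targets="-1 0 -1.2 0 0 0 0;-1 0 -1.2 0 0 0 0;-1 0 -1.2 0 0 0 0;-1 0 -1.2 0 0 0 0;-1 0 -1.2 0 0 0 0",
)

```text
clock: 29.67
eef_pos: [530.9, 90.7, 48.3]
tool_rot: [3.14, -0.003, 0.033]
force: [2.6, -3.1, 5.0]
width: 10.8
gripper_force: 59.1
```

move_arm(
  targets="-1 0 -1.2 0 0 0 0;-1 0 -1.2 0 0 0 0;-1 0 -1.2 0 0 0 0;-1 0 -1.2 0 0 0 0;-1 0 -1.2 0 0 0 0",
)

```text
clock: 30.08
eef_pos: [529.3, 151.1, 48.3]
tool_rot: [3.141, -0.004, 0.033]
force: [3.3, -2.1, 4.5]
width: 11.1
gripper_force: 59.0
```

move_arm(
  targets="-1 0 -1.2 0 0 0 0;-1 0 -1 0 0 0 0;-1 0 -0.8 0 0 0 0;-1 0 -0.5 0 0 0 0;-1 0 0 0 0 0 0",
)

```text
clock: 30.5
eef_pos: [528.3, 188.8, 48.4]
tool_rot: [-3.14, -0.004, 0.036]
force: [4.0, 2.3, 4.4]
width: 11.1
gripper_force: 59.2
```

move_arm(
  targets="-1 0 -0.4 0 0 0 0;-1 0 -0.3 0 0 0 0;-1 0 0 0 0 0 0;-1 0 0 0 0 0 0",
)

```text
clock: 30.83
eef_pos: [528.2, 194.1, 48.4]
tool_rot: [-3.141, -0.004, 0.034]
force: [4.6, 1.2, 4.2]
width: 10.7
gripper_force: 59.2
```

move_arm(
  targets="-1 0 -0.4 0 0 0 0;-1 0 -0.3 0 0 0 0;-1 0 0 0 0 0 0;-1 0 0 0 0 0 0",
)

```text
clock: 31.17
eef_pos: [528.1, 195.0, 48.4]
tool_rot: [3.136, -0.004, 0.031]
force: [4.3, -11.1, 7.0]
width: 11.1
gripper_force: 59.7
```

move_arm(
  targets="-1 0 0.5 0 0 0 0;0 0 0 0 0 0 0;1 0 0 0 0 0 0;1 0 0 0 0 0 0;1 0 0 0 0 0 0",
)

```text
clock: 31.58
eef_pos: [524.5, 195.8, 47.0]
tool_rot: [-3.142, 0.003, 0.036]
force: [-0.5, 0.1, -0.4]
width: 59.1
gripper_force: 0.0
```

move_arm(
  targets="1 0 0 -2 0 0 0;1 0 0 -4 0 0 0;1 0 1 -4 0 0 0;1 0 3 -4 0 0 0;1 0 4 -1 0 0 0",
)

```text
clock: 32.0
eef_pos: [530.6, 124.6, 195.0]
tool_rot: [-3.137, -0.006, 0.043]
force: [1.6, -0.8, 0.2]
width: 85.5
gripper_force: 0.0
```

move_arm(
  targets="1 0 4 0 0 0 0;1 0 4 0 0 0 0;1 0 4 0 0 0 0;1 0 4 0 0 0 0;1 0 0 0 0 0 0",
)

```text
clock: 32.42
eef_pos: [533.4, -50.0, 191.7]
tool_rot: [3.135, -0.001, 0.023]
force: [0.6, -0.9, 0.1]
width: 85.4
gripper_force: 0.0
```

move_arm(
  targets="1 0 0 0 0 0 0;1 0 0 0 0 0 0;1 0 0 0 0 0 0;1 0 0 0 0 0 0",
)

```text
clock: 32.75
eef_pos: [534.1, -37.5, 190.7]
tool_rot: [-3.141, 0.001, 0.038]
force: [-0.5, 0.5, 0.0]
width: 85.8
gripper_force: 0.0
```

```bash
python3 -c "
from h import *
w=snap('scene','s8');d=snap('side','d8');s=read_state();print(s['clock'],s['eef_pos'])
A=w['color'][70:210,270:430];B=d['color'][20:220,200:360]
cv2.imwrite('pics/m8.png',np.hstack([cv2.resize(A,(400,350)),cv2.resize(B,(400,500))[:350],][:0] or [cv2.resize(A,(400,500)),cv2.resize(B,(400,500))])[:,:,::-1])
print(proj(d,[[527,195,76],[488,175,30]]))"
```

```text
32.85 [534.15769186 -37.91690465 190.77623558]
[[285.9 172.6]
 [274.6 190.7]]
```

View pics/m8.png

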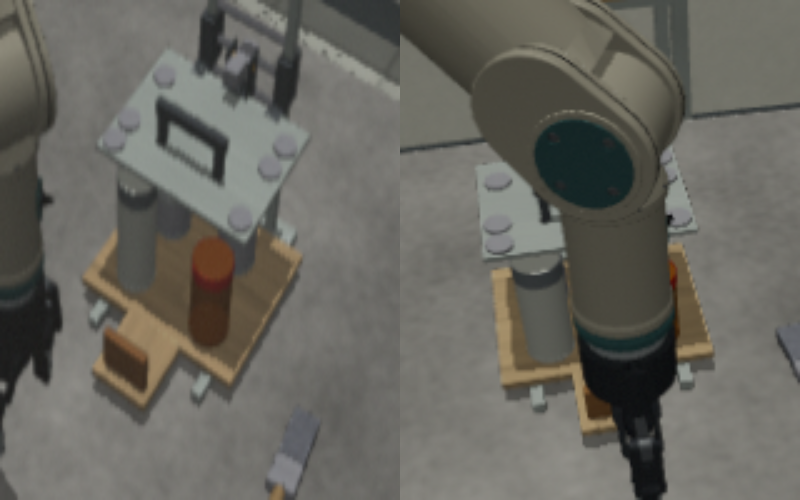

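All objects stand upright under the raised shelf, the board is home and the gripper is clear. Handing in.

```bash
python3 -c "
from h import *
print(order.finish_job())"
```

```text
the job is handed in; nothing more can be done
None
```

I handed the job in: two tins, the jar and the canister stand on the board, the shelf hangs on rung 3 and the board is fully home; no verdict came back.

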